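# Index the soldering carousel and close its latch

### The arm

A 7-joint arm with a two-finger parallel gripper is mounted at the origin on a cart in front of the work surface, level with it; the furniture and walls round the work are solid. World frame = base frame: x ahead of the robot, y to its left, z up, the work surface at z = 0. Lengths are in mm, angles in rad, forces in N, time in s.
With the tool pointing down it reaches from about 400 to 875 mm from the base axis. Payload 6.5 kg.
Tool frame: the origin (TCP) lies midway between the tips of the shut fingers; the grasp point (between the pads) lies ctrl.grip_point_offset behind it (ctrl.grip_point_offset is the distance from the TCP to the grasp point, in mm); z points along the fingers, y is the direction in which the jaws open and shut (so a half turn about z gives the same grasp; the last joint's range is limited). The gripper opens to 88 mm and grips with 3 to 60 N. Pads are 18 mm wide; open, the fingers measure 123 mm over their backs; the gripper's body (75 mm by 187 mm) begins 45 mm behind the grasp point.
Start: joints at [1.214, 0.536, -0.004, 1.538, 0.003, 1.067, -0.071], TCP at [186.363, -622.703, 238.716] pointing down, gripper open.
Joint ranges: [-2.7, 2.7], [-0.37, 2.16], [-1.27, 1.26], [0.24, 2.4], [-1.31, 4.45], [0.19, 1.91], [-2.76, 2.76]. Speed limits (rad/s): [2.39, 2.39, 3.14, 3.14, 3.14, 3.14, 3.14].

### API

Orientations are given as [roll, pitch, yaw] about the fixed x, y, z axes, in that order (R = Rz(yaw) Ry(pitch) Rx(roll)).
In Python, from bench import ctrl, eyes gives the robot as it stands. The module is installed in compiled form; this text tells all that it offers.
- The arm moves only by the tool send_rows, never from a script. Its argument "increments" is a list of rows, each a list of 7 numbers: the shift along the tool's x, y, z in cm, then the turn, a rotation vector about the tool's x, y, z in rad, then the finger opening in cm, from 0 to 8.81. A call has 1 to 10 rows; each row is the pose to reach, as a shift and turn from the pose commanded when the call began, along the tool's axes at that moment; what a row does not reach only later rows make up. A row lasts 1/8 s, in which the tool goes at most 62.5 mm and 10.7 degrees, less where a joint would pass 70% of its speed; a pose out of reach is approached as far as the arm can. A call with a gripper value outside its range is refused whole. The fingers move at their own pace and stop on an object; the grip force is fixed at half the most. Time passes only in rows, so rows that repeat a pose let the fingers close. It gives the time, the measured TCP pose, the force and the opening at its end, in the units of the state.
- ctrl.observe(): the state, without advancing time (a new reading comes with each control period).
- eyes.get_image(name): name is "scene" or "top" or "wrist"; returns a dict with "color" (480x640x3 uint8, red, green, blue), "camera_matrix" (3x3 intrinsics, pixels), "eye" and "attitude" of the camera in the world. Camera axes: x right, y up, looking along -z (the intrinsics and any distortion apply to the point x, -y, -z); pixel columns grow to the right and rows downward; lengths in mm; the calibration is good to about 2 mm. A picture is of the moment at which its call begins. There is no depth.
- ctrl.sign_off(): hands the job in, once; it reports no verdict.
The state is a dict: "t": time; "joint_pos": joint angles; "dq": joint speeds; "joint_efforts": joint torques, N m; "tcp_pos": TCP position; "eef_rot": TCP orientation; "ft_force": force on the tool from outside, world axes, zero at the start; "ft_torque": the same for the moment, N m; "finger_gap": opening from 0.0 (shut) to 1.0 (fully open).
Only numpy, scipy, OpenCV 4.12 (cv2) and the standard library are available. Lean on these libraries where they do the work, as an engineer would, in place of code of your own. Each camera call takes 0.05 s, during which the arm holds its last target.

### The job

Push an arm of the three-armed carousel with a fingertip and turn it until the arm with the blue nest lines up with the white index line on the stand, where the red latch is. Then push the red latch round with a fingertip until it is fully closed across the end of that arm. Only push: do not lift the carousel off its spindle, and leave the other things on the bench where they are.

Things in the scene. Friction and masses are not known exactly. Their poses are not given: they have to be found in the camera images.
- carousel (a joint): Turning angle (rad) of the carousel: three aluminium arms 120 degrees apart on a vertical spindle. Grows counter-clockwise seen from above; at 0 and 6.283 the arm with the blue nest (grey ferrule in it; the other two nests are white, empty) lies on the index line. Turns freely either way past it, no stop or detent; light friction, 0.06 N m, stays where left.
- hub (a point): Point of the fixed stand on the carousel's axis, 38 mm above the bench. Its -y axis points along the index line; z is up. The stand (dark steel) is fixed to the bench.
- carousel_center (a point): Point of the carousel on its axis; coincides with hub while the carousel (0.6 kg, loosely on its spindle, can be lifted off) is down. Hub 56 mm across, 52 mm high.
- blue_tip (a point): Middle of the outer end of the blue-nest arm, 115 mm from the axis. Every arm is a straight bar 22 mm wide, from 28 to 115 mm from the axis, heights 30 to 44 mm above the bench; nests of the same width on the last 36 mm reach 54 mm. Below the arms is only the stand: 14 mm high within 50 mm of the axis, 8 mm outside that.
- index (a point): Point on the index line where blue_tip must come: 115 mm from the axis, 38 mm above the bench. The white line is painted on the stand's tongue outward from here.
- latch (a joint): Swing angle (rad) of the red latch about its vertical pivot. 0: open, pointing outward along the hub's -y axis; grows counter-clockwise seen from above; 1.571: fully closed against its stop, along the hub's +x axis, across the index line just outside the arm's end. Light friction, 0.04 N m; stays where left.
- latch_pivot (a point): Pivot axis of the latch, 38 mm above the bench, at x -45 mm, y -148 mm from hub in the hub's axes. The fixed pivot post is 12 mm thick, 50 mm high; round boss of the latch 28 mm across.
- latch_tip (a point): Axis of the black round end knob of the latch (16 mm across, heights 31 to 53 mm), 100 mm from the pivot, at 38 mm height. The latch's bar is 16 mm wide, heights 31 to 43 mm; a thin pin on its side faces the carousel when closed.
- bronze_block: Loose bronze plate 61 x 85 x 10 mm (bystander); origin at the centre of its underside.
- timer: Loose pale timer 62 x 68 x 21 mm (bystander); origin at the centre of its underside.
- cot_jar: Loose round jar with orange lid, 62 mm across, 66 mm high (bystander); origin at the centre of its underside.
- screwdriver: Loose yellow-handled screwdriver 185 mm long, 28 mm high (bystander), lying to the right of the latch; origin at the centre of its underside.
- marker: Loose black and blue marker pen 132 mm long, 15 mm thick (bystander); origin at the centre of its underside.

How it is judged:
By the outcome, as a careful person would: the job done as asked, in the order asked, and still so for the second after the job is handed in, with the robot touching nothing.
It also fails if it takes over 72 s, if anything falls off the work surface, if the arm or the gripper's body presses on something with over 40 N, if the wrist force passes 120 N, or if a joint passes its speed limit or range.

## Working session

There is one attempt and no reset: what is moved stays moved. The work goes in short steps, Python scripts to look and compute and a tool call to move; the robot and the scene stay as the last step left them, time stands still between calls to the robot, and variables do not carry over. Pictures are saved under pics/ and viewed, and the job is handed in when it is done.

Besides the shell and the picture viewer there is one more tool, called after "Call:" as name(argument=value, ...) on one line, values as JSON. send_rows: Moves the arm, as the interface text tells. Its arguments: {"type":"object","properties":{"increments":{"type":"array"}},"required":["increments"]}

```bash
mkdir -p pics; python3 - <<'E'
from bench import ctrl, eyes
import cv2
s=ctrl.observe()
for k,v in s.items(): print(k,v)
print(ctrl.grip_point_offset)
for n in ("scene","top","wrist"):
    d=eyes.get_image(n); cv2.imwrite(f"pics/{n}0.png",d["color"][:,:,::-1]); print(n,{k:v for k,v in d.items() if k!="color"})
E
```

```text
t 0.0
joint_pos [ 1.21380042  0.53720352 -0.00443491  1.53883242  0.00259568  1.06728972
 -0.07121134]
dq [-0.0002685   0.00158687 -0.00179865 -0.00036427  0.0001603   0.0021474
 -0.00096683]
joint_efforts [ 7.71449413e-04 -5.70991766e+01  9.91394520e-01 -2.51604545e+01
 -5.62406145e-02  1.81411486e-02  1.35774035e-04]
tcp_pos [ 186.17637151 -622.14121831  237.83077213]
eef_rot [-3.13986991e+00  1.24774078e-04  2.90851238e-01]
ft_force [-0.62761405  0.72784182  0.56398972]
ft_torque [ 0.00386409 -0.01150586 -0.00169985]
finger_gap 0.9968534337468099
18.700000000000003
scene {'camera_matrix': array([[498.79840227,   0.        , 309.02939625],
       [  0.        , 498.79840227, 231.98458664],
       [  0.        ,   0.        ,   1.        ]]), 'eye': array([1031.05297584,  453.39871444, 1106.26839545]), 'attitude': array([ 0.59750649, -0.0165801 ,  2.372882  ])}
top {'camera_matrix': array([[608.70822067,   0.        , 329.15005387],
       [  0.        , 608.70822067, 247.84131863],
       [  0.        ,   0.        ,   1.        ]]), 'eye': array([ 397.93197782,  -33.42455786, 1656.29397799]), 'attitude': array([ 0.09510552,  0.00820988, -1.56981977])}
wrist {'camera_matrix': array([[342.00694765,   0.        , 325.00481268],
       [  0.        , 342.00694765, 236.06141115],
       [  0.        ,   0.        ,   1.        ]]), 'eye': array([ 263.60010413, -597.98898808,  384.3902997 ]), 'attitude': array([-0.31627795,  0.00169207, -1.27943726])}
```

View pics/top0.png

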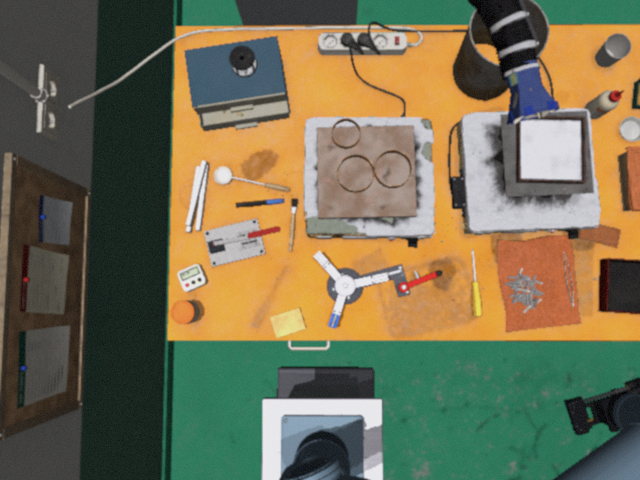

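View pics/scene0.png

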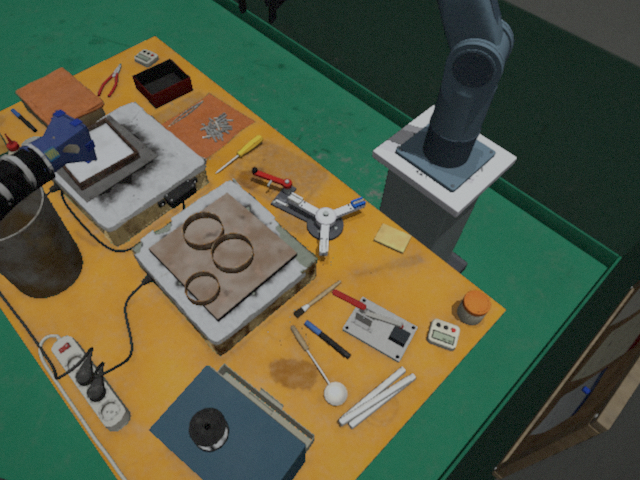

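View pics/wrist0.png

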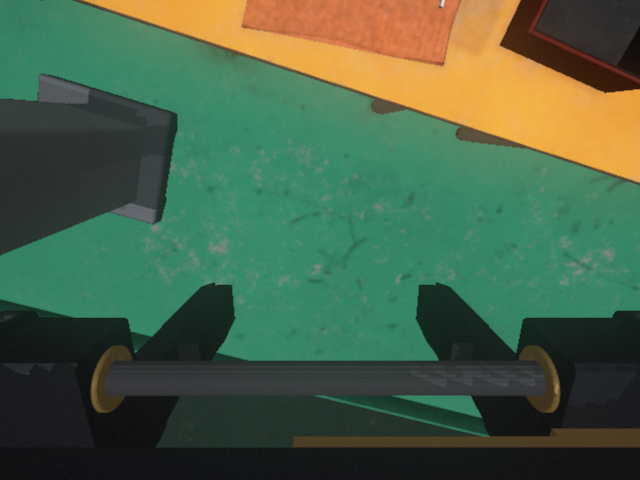

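The top view shows the carousel hub near (343,286), the blue arm pointing down to (334,322), the index tongue to the right towards (400,275), the red latch from (404,287) to (438,273), and the screwdriver at (475,290). Next I'll measure these.

```bash
cat > h.py <<'E'
import numpy as np, cv2
from scipy.spatial.transform import Rotation as Ro
from bench import ctrl, eyes
def R(a): return Ro.from_euler('xyz',a).as_matrix()
def ray(d,uv):
    K=d["camera_matrix"]; p=np.linalg.solve(K,[uv[0],uv[1],1.]); v=R(d["attitude"])@np.array([p[0],-p[1],-1.])
    return np.array(d["eye"]),v
def plane(d,uv,z):
    o,v=ray(d,uv); return o+v*(z-o[2])/v[2]
def proj(d,P):
    q=R(d["attitude"]).T@(np.array(P,float)-d["eye"]); K=d["camera_matrix"]
    return np.array([K[0,0]*q[0]/-q[2]+K[0,2],K[1,1]*-q[1]/-q[2]+K[1,2]])
def masks(img):
    hsv=cv2.cvtColor(img,cv2.COLOR_RGB2HSV); return hsv
def crop(d,x0,y0,x1,y1,f,name):
    c=cv2.resize(d["color"][y0:y1,x0:x1],None,fx=f,fy=f,interpolation=cv2.INTER_CUBIC); cv2.imwrite(name,c[:,:,::-1])
E
python3 - <<'E'
from h import *
t=eyes.get_image("top"); s=eyes.get_image("scene")
crop(t,300,235,500,345,4,"pics/tc0.png"); crop(s,200,125,400,275,4,"pics/sc0.png")
for n,d,(x0,y0,x1,y1),z in(("top",t,(300,235,460,340),0),("scene",s,(240,150,380,270),0)):
    h=masks(d["color"]); 
    for nm,lo,hi,zz in(("blue",(100,120,60),(125,255,255),54),("red",(0,170,100),(6,255,255),43),("red2",(174,170,100),(180,255,255),43)):
        m=cv2.inRange(h,lo,hi); mm=np.zeros_like(m); mm[y0:y1,x0:x1]=m[y0:y1,x0:x1]
        k,_,st,c=cv2.connectedComponentsWithStats(mm)
        for i in range(1,k):
            if st[i,4]>8: print(n,nm,st[i],c[i].round(1),plane(d,c[i],zz).round(1))
print(plane(t,(343,286),82),plane(s,(324.5,216),82))
E
```

```text
top blue [329 314   5  12  24] [331.  319.5] [362.5 -25.1  54. ]
top blue [334 316   5  11  25] [336.2 321.1] [358.4 -38.8  54. ]
top red [399 272  39  20 199] [418.3 280.8] [ 464.2 -256.    43. ]
scene blue [351 197  14  11  63] [357.4 202.8] [361.7 -28.2  54. ]
scene red [255 170  37  17 159] [272.5 177.9] [ 462.9 -255.    43. ]
[449.12818897 -56.21389383  82.        ] [471.49200799 -44.16978147  82.        ]
```

View pics/tc0.png

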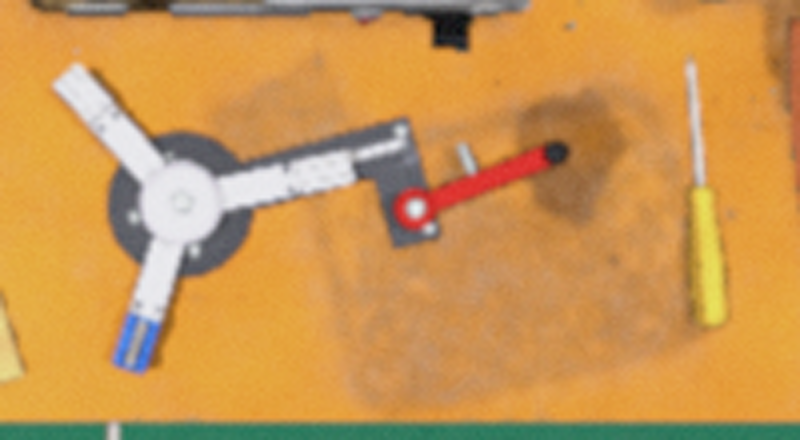

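View pics/sc0.png

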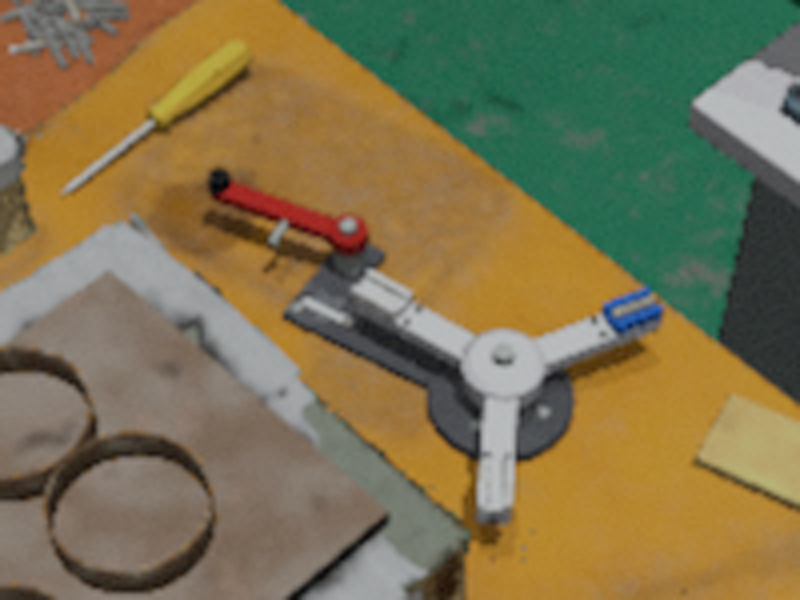

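```bash
python3 - <<'E'
from h import *
t=eyes.get_image("top"); s=eyes.get_image("scene")
def tri(a,b):
    o1,v1=ray(t,a);o2,v2=ray(s,b);v1/=np.linalg.norm(v1);v2/=np.linalg.norm(v2)
    x=np.linalg.lstsq(np.c_[v1,-v2],o2-o1,rcond=None)[0]
    p,q=o1+x[0]*v1,o2+x[1]*v2; return (p+q)/2,np.linalg.norm(p-q)
T=lambda x,y:(300+(x+.5)/4-.5,235+(y+.5)/4-.5)
S=lambda x,y:(200+(x+.5)/4-.5,125+(y+.5)/4-.5)
P={}
for n,a,b in(("hub",(182,201),(503,354)),("post",(414,208),(349,227)),("knob",(556,152),(219,180)),("bluemid",(136,343),(633,311)),("whiteend",(352,166),(352,288)),("lineend",(402,145),(296,305))):
    P[n],e=tri(T(*a),S(*b)); print(n,P[n].round(1),round(e,1))
for n,z in(("hub",52),("hub",64),("post",50),("knob",53),("bluemid",54)):
    pass
for z in(52,64,66): print(z,plane(t,T(182,201),z).round(1),plane(s,S(503,354),z).round(1))
print(plane(t,T(414,208),50),plane(t,T(556,152),53),plane(t,T(136,343),54))
print("line",plane(t,T(356,158),8),plane(t,T(402,145),8),plane(s,S(346,322),8),plane(s,S(302,306),8))
E
```

```text
hub [451.9 -61.   59.8] 2.7
post [ 447.8 -213.8   51.9] 2.5
knob [ 484.6 -307.7   51.3] 2.6
bluemid [359.3 -30.7  51.8] 3.2
whiteend [ 477.2 -175.6   44.8] 2.1
lineend [ 494.2 -214.     4.9] 4.5
52 [453.1 -62.2  52. ] [446.8 -63.8  52. ]
64 [452.7 -62.   64. ] [453.5 -57.9  64. ]
66 [452.6 -62.   66. ] [454.6 -56.9  66. ]
[ 448.63830287 -214.91731236   50.        ] [ 485.40046112 -308.30736521   53.        ] [360.27831677 -32.00628934  54.        ]
line [ 483.72085923 -180.80692681    8.        ] [ 492.5422392  -211.99643838    8.        ] [ 481.91566089 -179.20328512    8.        ] [ 494.68799908 -210.41450124    8.        ]
```

```bash
python3 - <<'E'
from h import *
t=eyes.get_image("top"); s=eyes.get_image("scene")
crop(t,290,100,450,260,4,"pics/tc1.png"); crop(s,125,170,325,350,4,"pics/sc1.png")
E
```

```text
(no output)
```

View pics/tc1.png

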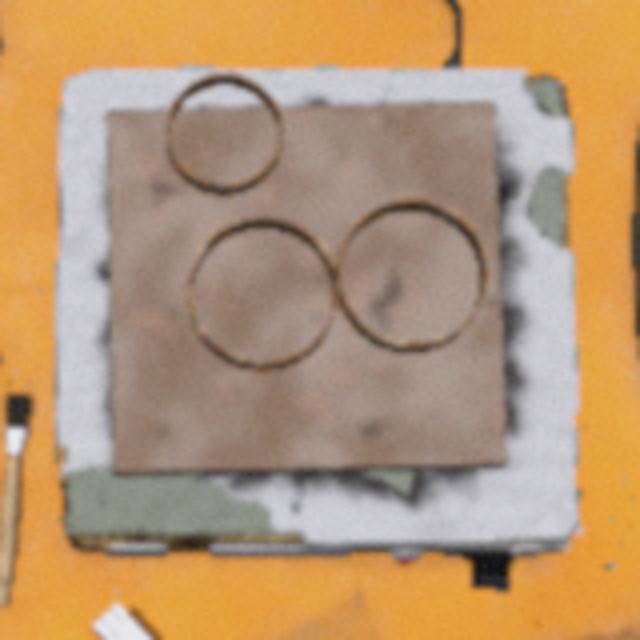

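View pics/sc1.png

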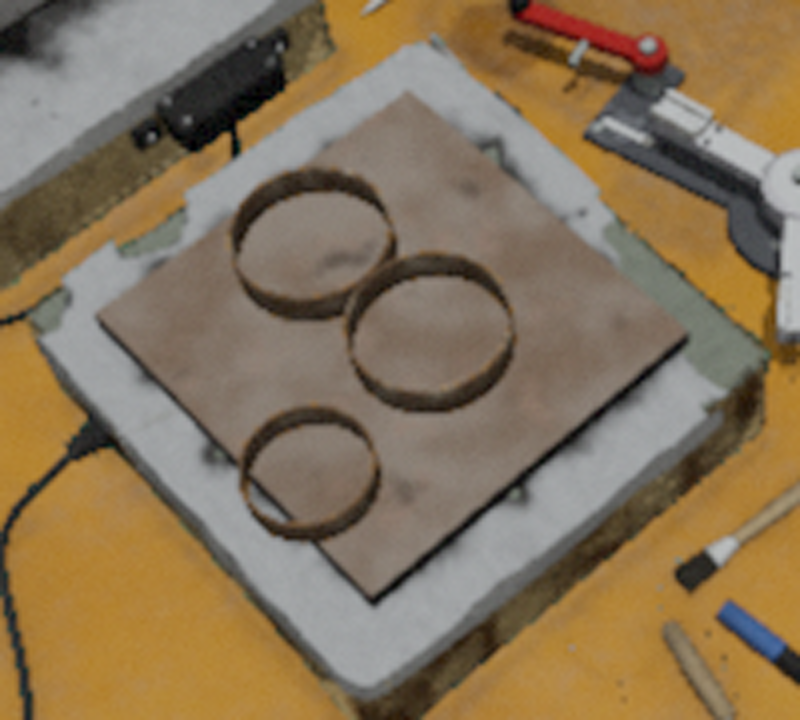

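```bash
python3 - <<'E'
from h import *
t=eyes.get_image("top"); s=eyes.get_image("scene")
def tri(a,b):
    o1,v1=ray(t,a);o2,v2=ray(s,b);v1/=np.linalg.norm(v1);v2/=np.linalg.norm(v2)
    x=np.linalg.lstsq(np.c_[v1,-v2],o2-o1,rcond=None)[0]
    p,q=o1+x[0]*v1,o2+x[1]*v2; return (p+q)/2,np.linalg.norm(p-q)
print(tri((306.1,234.9),(316.9,259.9)), tri((434.5,235.5),(229,180)), tri((318,217.5),(297,254.5)))
E
```

```text
(array([580.89731092,  39.17663366,  91.57698134]), np.float64(0.22708540315150294)) (array([ 578.93725158, -292.02511376,   96.31186046]), np.float64(0.5969167104335452)) (array([620.12384764,   9.17842075, 124.93143748]), np.float64(3.9294499148903013))
```

The hotplate beside the work is about 95 mm high with its edge near x≈579, so I'll keep the jaw axis along world y (yaw 0) and push the white arm at -78° from its clockwise side. First move is across at height with the fingers shut.

Call:
send_rows(increments=[[3.7,-3.95,0,0,0,0.029,0],[7.4,-7.9,0,0,0,0.058,0],[11.0,-11.9,0,0,0,0.087,0],[14.7,-15.8,0,0,0,0.116,0],[18.4,-19.8,0,0,0,0.145,0],[22.1,-23.7,0,0,0,0.174,0],[25.8,-27.7,0,0,0,0.203,0],[29.4,-31.6,0,0,0,0.232,0],[33.1,-35.5,0,0,0,0.261,0],[36.8,-39.5,0,0,0,0.29,0]])

```text
t: 1.8
tcp_pos: [426.4, -137.3, 239.1]
eef_rot: [3.141, -0.001, -0.0]
ft_force: [1.2, -0.9, -0.9]
finger_gap: 0.002
```

```bash
python3 - <<'E'
from h import *
s=ctrl.observe()
for k in("t","joint_pos","tcp_pos","eef_rot","ft_force","finger_gap"): print(k,np.round(s[k],3))
d=eyes.get_image("wrist"); cv2.imwrite("pics/w1.png",d["color"][:,:,::-1])
E
```

```text
t 1.8
joint_pos [ 0.424  0.202 -0.24   2.038  0.061  0.907 -1.42 ]
tcp_pos [ 426.418 -137.307  239.105]
eef_rot [ 3.141e+00 -1.000e-03 -0.000e+00]
ft_force [ 1.181 -0.874 -0.883]
finger_gap 0.002
```

View pics/w1.png

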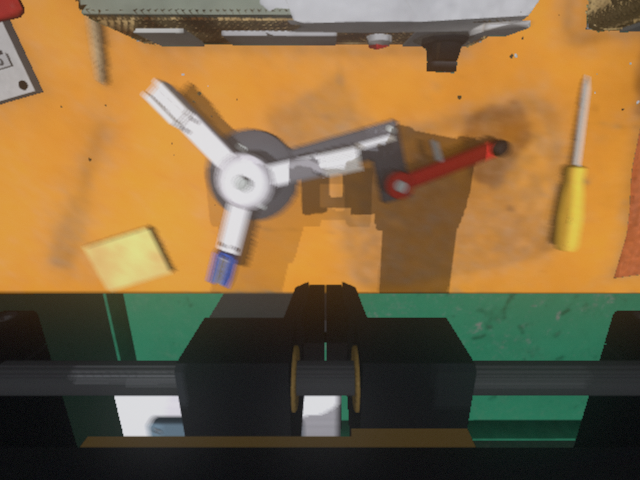

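The wrist view shows the hub at (243,178), the white arm B pointing right to (362,160), the index tongue to (397,127), the latch pivot at (399,184), and the knob at (500,148). I'll re-measure these at this finer resolution.

```bash
python3 - <<'E'
from h import *
d=eyes.get_image("wrist"); print(d["eye"],d["attitude"]); crop(d,130,60,530,300,2,"pics/w2.png")
cv2.imwrite("pics/w2c.png",cv2.resize(d["color"][60:300,330:530],None,fx=4,fy=4,interpolation=cv2.INTER_CUBIC)[:600,:,::-1])
E
```

```text
[ 509.8213881  -128.69468827  386.12841575] [-0.31275346  0.00328684 -1.56331368]
```

View pics/w2.png

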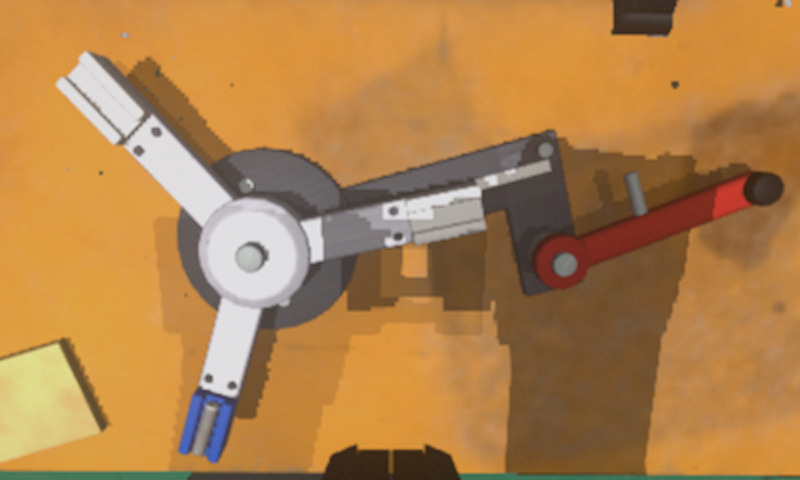

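View pics/w2c.png

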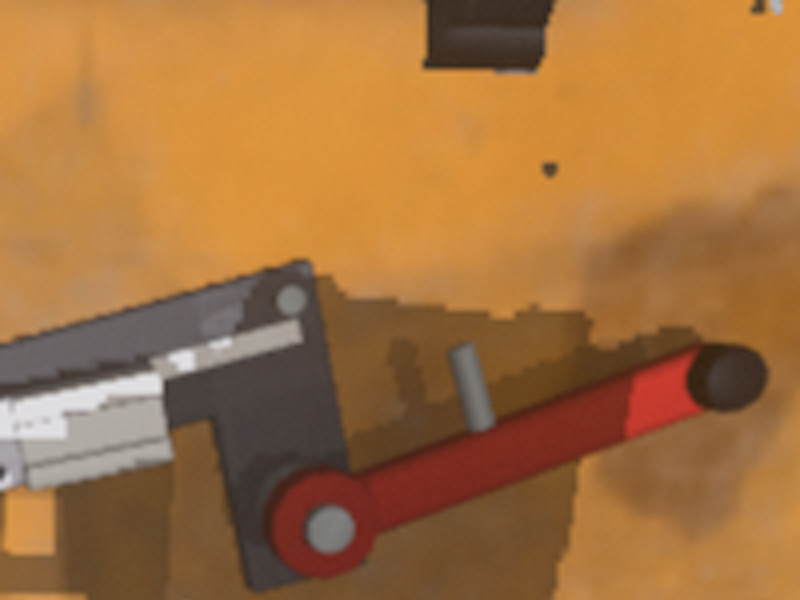

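```bash
python3 - <<'E'
from h import *
d=eyes.get_image("wrist")
def a(v): return np.degrees(np.arctan2(v[1],v[0])).round(2)
far=plane(d,(405,142.5),8); near=plane(d,(372,151.7),8)
post=plane(d,(412.5,192.2),50); knob=plane(d,(512,154.2),53)
print(far,near,a(far-near)); print(post,knob,a(knob-post),np.linalg.norm((knob-post)[:2]))
for z in(52,58,62,66): print(z,plane(d,(257,186),z), plane(d,(255,188.5),z))
for p in ((282,187),(230,187)): print([plane(d,p,z)[1].round(1) for z in (52,66)])
for yaw in (14.5,15,15.5):
    c,s=np.cos(np.radians(yaw)),np.sin(np.radians(yaw)); h=post[:2]-np.array([c*-45+s*148, s*-45-c*148]); print(yaw,h,a(far[:2]-h))
E
```

```text
[ 491.71849573 -216.21466119    8.        ] [ 481.82289141 -181.53366773    8.        ] -74.07
[ 446.15864976 -218.12496261   50.        ] [ 484.0255573 -308.4420985   53.       ] -67.25 97.93409887538938
52 [451.10750151 -64.7296781   52.        ] [448.62096183 -62.63681976  52.        ]
58 [452.14073624 -65.92984046  58.        ] [449.69888182 -63.87459259  58.        ]
62 [452.82955939 -66.72994871  62.        ] [450.41749514 -64.69977448  62.        ]
66 [453.51838255 -67.53005695  66.        ] [451.13610847 -65.52495637  66.        ]
[np.float64(-89.2), np.float64(-91.0)]
[np.float64(-38.2), np.float64(-42.1)]
14.5 [452.66905298 -63.57201165] -75.65
15 [451.32009327 -63.52108329] -75.18
15.5 [449.97074049 -63.48192861] -74.71
```

Call:
send_rows(increments=[[0,0,4.5,0,0,0,0],[0,0,9,0,0,0,0],[0,0,13.5,0,0,0,0],[0,0,17.5,0,0,0,0],[0,0,20.5,0,0,0,0],[0,0,20.5,0,0,0,0]])

```text
t: 2.7
tcp_pos: [423.7, -139.6, 32.3]
eef_rot: [-3.141, 0.004, -0.0]
ft_force: [-0.5, -0.4, 0.4]
finger_gap: 0.003
```

```bash
python3 - <<'E'
from h import *
d=eyes.get_image("wrist"); cv2.imwrite("pics/w3.png",d["color"][:,:,::-1])
hub=np.array([452,-63]); 
def c(th,r=70,hx=9,hy=17.5,g=0):
    t=np.radians(th);u=np.array([np.cos(t),np.sin(t)]);n=np.array([-u[1],u[0]])
    return hub+r*u-n*(11+g+hx*abs(n[0])+hy*abs(n[1]))
for th in range(-78,50,8): print(th,c(th).round(1))
print(45.2,c(45.2))
E
```

```text
-78 [ 443.6 -136.3]
-70 [ 452.  -137.5]
-62 [ 460.9 -137.6]
-54 [ 470.  -136.4]
-46 [ 479.3 -133.9]
-38 [ 488.5 -130. ]
-30 [ 497.3 -124.5]
-22 [ 505.4 -117.6]
-14 [ 512.6 -109.2]
-6 [518.5 -99.5]
2 [523.  -89.3]
10 [526.1 -80.2]
18 [528.  -70.3]
26 [528.4 -59.9]
34 [527.1 -49.2]
42 [524.1 -38.5]
45.2 [522.41087524 -34.26982906]
```

View pics/w3.png

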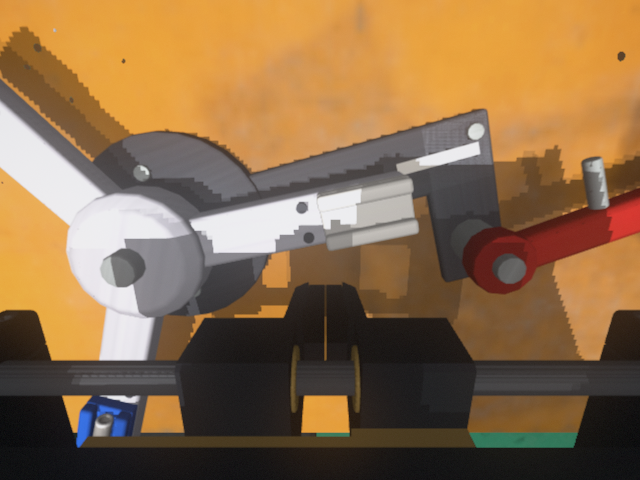

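Call:
send_rows(increments=[[1.0,-0.1,0,0,0,0,0],[1.9,-0.25,0,0,0,0,0],[2.3,-0.19,0,0,0,0,0],[2.75,-0.13,0,0,0,0,0],[3.2,-0.12,0,0,0,0,0],[3.64,-0.12,0,0,0,0,0],[4.1,-0.18,0,0,0,0,0],[4.55,-0.24,0,0,0,0,0],[5.0,-0.36,0,0,0,0,0],[5.48,-0.49,0,0,0,0,0]])

```text
t: 4.0
tcp_pos: [480.7, -133.8, 33.7]
eef_rot: [3.142, 0.0, 0.001]
ft_force: [-0.8, 0.4, 0.2]
finger_gap: 0.005
```

```bash
python3 - <<'E'
from h import *
print(ctrl.observe()["tcp_pos"],ctrl.observe()["joint_pos"].round(2))
d=eyes.get_image("wrist"); cv2.imwrite("pics/w4.png",d["color"][:,:,::-1])
E
```

```text
[ 480.70806922 -133.78777933   33.68944563] [ 0.31  0.63 -0.16  2.04  0.2   0.49 -1.57]
```

View pics/w4.png

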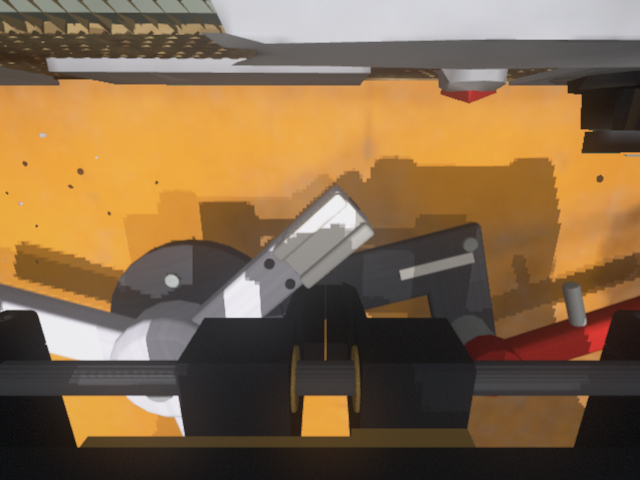

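The finger is on the arm at (325,290), the arm has turned about 30°, and it clears the hotplate. Continuing along the arc.

Call:
send_rows(increments=[[0.46,-0.18,0,0,0,0,0],[0.92,-0.39,0,0,0,0,0],[1.37,-0.65,0,0,0,0,0],[1.8,-0.94,0,0,0,0,0],[2.22,-1.27,0,0,0,0,0],[2.61,-1.63,0,0,0,0,0],[2.98,-2.03,0,0,0,0,0],[3.33,-2.47,0,0,0,0,0],[3.64,-2.95,0,0,0,0,0],[3.92,-3.44,0,0,0,0,0]])

```text
t: 5.3
tcp_pos: [518.2, -98.7, 33.2]
eef_rot: [-3.141, 0.003, 0.001]
ft_force: [-5.8, 0.4, 0.6]
finger_gap: 0.006
```

```bash
python3 - <<'E'
from h import *
print(ctrl.observe()["tcp_pos"])
d=eyes.get_image("top"); crop(d,300,215,500,345,4,"pics/t5.png")
d=eyes.get_image("scene"); crop(d,200,125,400,275,4,"pics/s5.png")
E
```

```text
[518.22655724 -98.70547972  33.24761522]
```

View pics/t5.png

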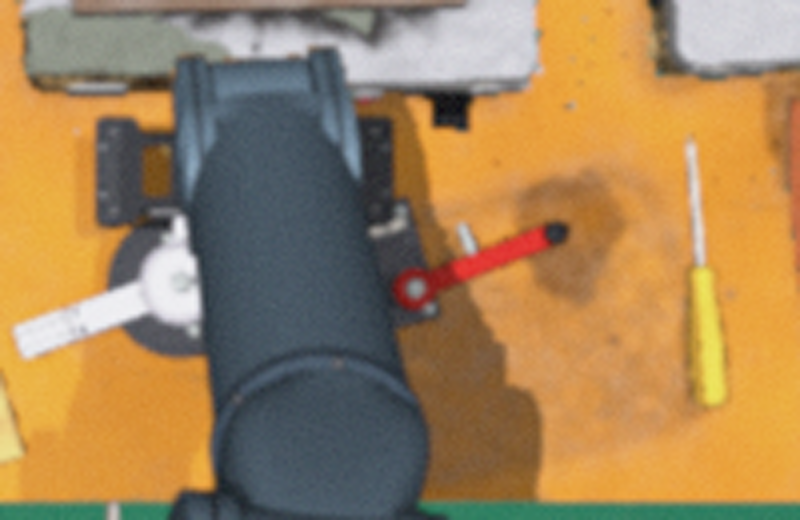

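View pics/s5.png

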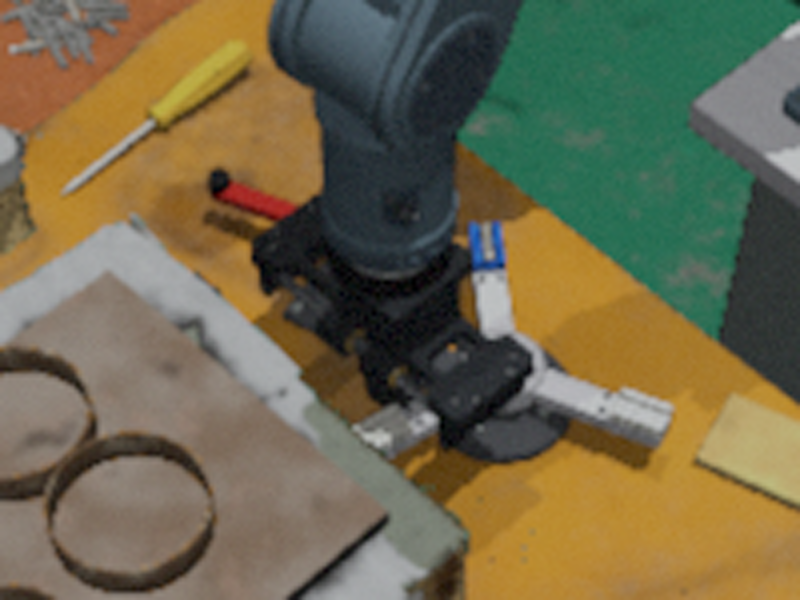

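Call:
send_rows(increments=[[0.2,-0.5,0,0,0,0,0],[0.4,-1.0,0,0,0,0,0],[0.5,-1.5,0,0,0,0,0],[0.6,-2.0,0,0,0,0,0],[0.6,-2.5,0,0,0,0,0],[0.6,-3.0,0,0,0,0,0],[0.6,-3.5,0,0,0,0,0],[0.6,-4.0,0,0,0,0,0],[0.5,-4.5,0,0,0,0,0],[0.4,-5.0,0,0,0,0,0]])

```text
t: 6.65
tcp_pos: [523.4, -49.1, 33.7]
eef_rot: [3.142, 0.0, 0.001]
ft_force: [-1.4, -1.0, 0.3]
finger_gap: 0.005
```

```bash
python3 - <<'E'
from h import *
s=ctrl.observe();print(s["tcp_pos"],s["joint_pos"])
d=eyes.get_image("top"); crop(d,300,215,500,345,4,"pics/t6.png")
d=eyes.get_image("scene"); crop(d,200,125,400,275,4,"pics/s6.png")
d=eyes.get_image("wrist"); cv2.imwrite("pics/w6.png",d["color"][:,:,::-1])
E
```

```text
[523.43600009 -49.07247939  33.68131223] [ 0.12665167  0.65389224 -0.15194828  1.97224914  0.18367877  0.52848852
 -1.72334322]
```

View pics/t6.png

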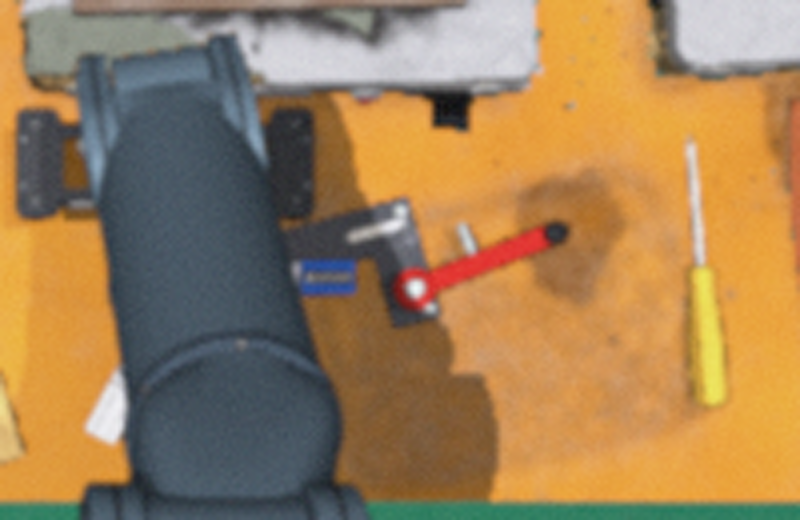

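View pics/s6.png

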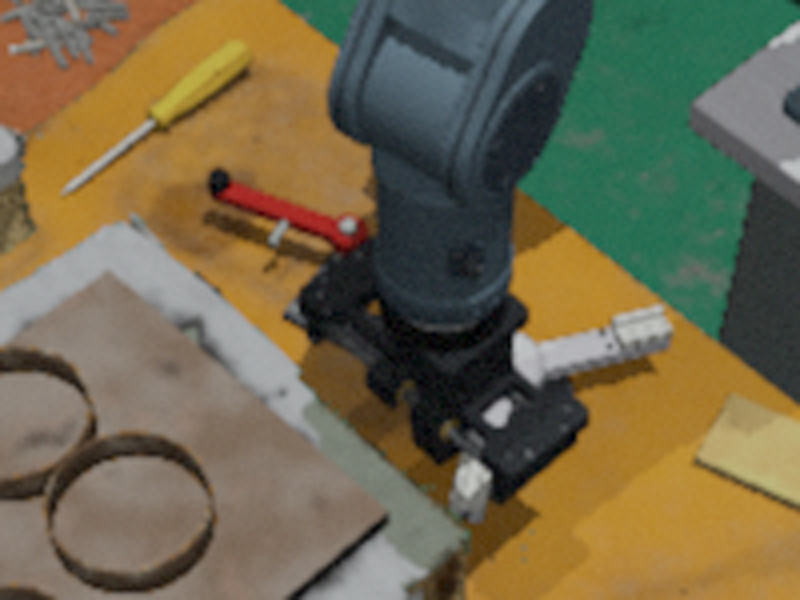

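View pics/w6.png

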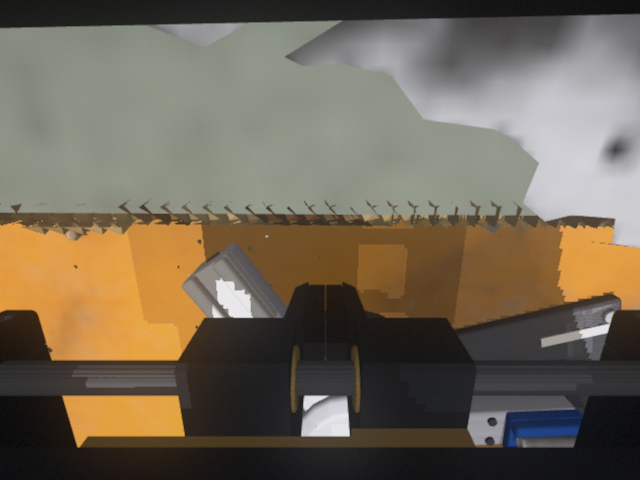

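The blue nest is now at crop (328,278), just below the tongue, so I'll compute the remaining angle.

```bash
cat > ang.py <<'E'
from h import *
hub=np.array([452,-62.5])
def blue(cam="top"):
    d=eyes.get_image(cam); x=d["color"].astype(int); m=((x[...,2]>x[...,0]+40)&(x[...,2]>x[...,1]+25)).astype(np.uint8)
    k,_,st,c=cv2.connectedComponentsWithStats(cv2.morphologyEx(m,cv2.MORPH_CLOSE,np.ones((3,3))))
    for i in range(1,k):
        p=plane(d,c[i],52)
        if st[i,4]>20 and np.linalg.norm(p[:2]-hub)<130:
            print(cam,c[i],st[i,4],p.round(1),np.linalg.norm(p[:2]-hub).round(1),"rel",(np.degrees(np.arctan2(*(p[:2]-hub)[::-1]))+74.8).round(2))
E
python3 -c "
from ang import *
blue();blue('scene')"
```

```text
top [381.38554217 282.75903614] 83 [ 458.7 -157.6   52. ] 95.4 rel -11.18
```

Call:
send_rows(increments=[[-0.05,-0.3,0,0,0,0,0],[-0.12,-0.6,0,0,0,0,0],[-0.2,-0.85,0,0,0,0,0],[-0.28,-1.05,0,0,0,0,0],[-0.28,-1.05,0,0,0,0,0]])

```text
t: 7.52
tcp_pos: [520.7, -38.5, 33.7]
eef_rot: [-3.141, 0.0, 0.001]
ft_force: [0.8, 0.0, -0.2]
finger_gap: 0.008
```

```bash
python3 -c "
from ang import *
blue()
print(ctrl.observe()['tcp_pos'])
d=eyes.get_image('top'); crop(d,360,250,440,310,8,'pics/t7.png')
d=eyes.get_image('wrist'); cv2.imwrite('pics/w7.png',d['color'][:,:,::-1])"
```

```text
top [380.99009901 277.65346535] 101 [ 472.1 -156.7   52. ] 96.3 rel -3.14
[520.74375528 -38.58476523  33.71615208]
```

View pics/t7.png

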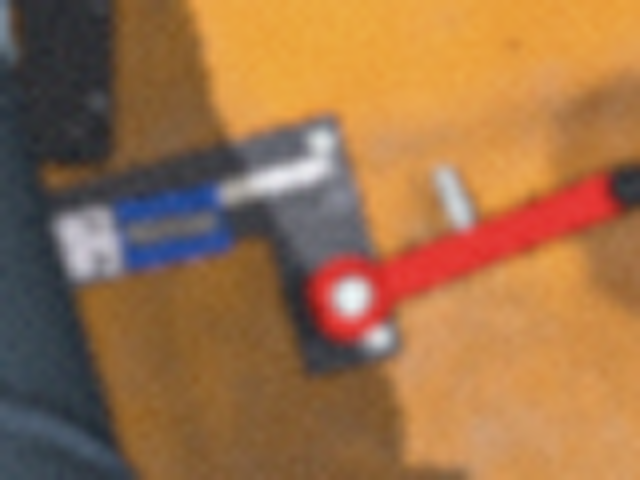

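View pics/w7.png

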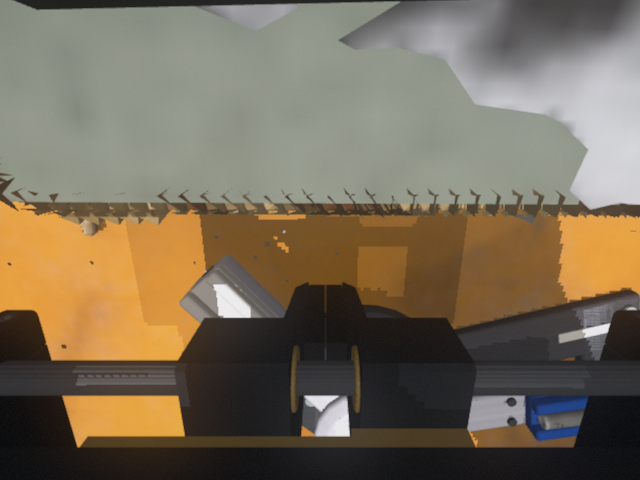

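Call:
send_rows(increments=[[-0.05,-0.15,0,0,0,0,0],[-0.1,-0.32,0,0,0,0,0],[-0.1,-0.32,0,0,0,0,0],[-0.1,-0.32,0,0,0,0,0]])

```text
t: 8.18
tcp_pos: [519.8, -35.6, 33.7]
eef_rot: [-3.142, 0.0, 0.001]
ft_force: [-0.4, 0.8, 0.6]
finger_gap: 0.003
```

```bash
python3 -c "
from ang import *
blue()
print(ctrl.observe()['tcp_pos'])
d=eyes.get_image('top'); crop(d,360,250,440,310,8,'pics/t8.png')
import pickle; pickle.dump(d,open('t8.pkl','wb'))"
```

```text
top [380.69148936 276.60638298] 94 [ 474.9 -155.9   52. ] 96.2 rel -1.44
[519.76055769 -35.56378907  33.7111221 ]
```

View pics/t8.png

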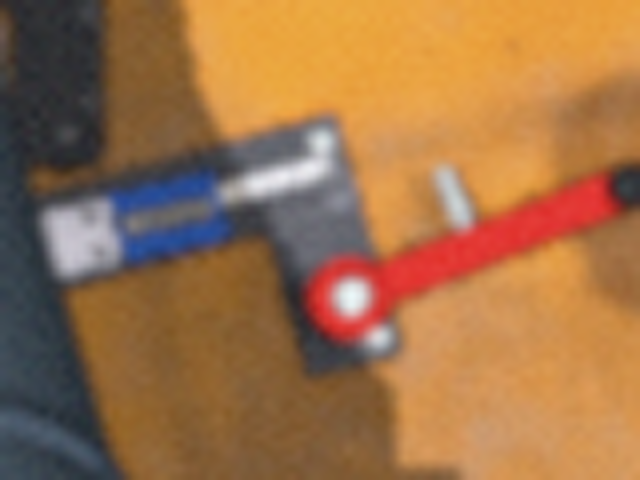

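Call:
send_rows(increments=[[0.1,0.6,0,0,0,0,0],[0.1,1.8,0,0,0,0,0],[0,2.0,-4,0,0,0,0],[0,2.0,-8,0,0,0,0],[-2,4,-11.5,0,0,0,0],[-5,7,-12,0,0,0,0],[-8,10,-12,0,0,0,0],[-11,13,-12,0,0,0,0],[-11,13,-12,0,0,0,0],[-11,13,-12,0,0,0,0]])

```text
t: 9.52
tcp_pos: [410.4, -165.9, 153.9]
eef_rot: [-3.142, -0.001, 0.0]
ft_force: [-0.8, 0.3, -0.4]
finger_gap: 0.008
```

```bash
python3 -c "
from ang import *
blue()
print(ctrl.observe()['tcp_pos'])
d=eyes.get_image('wrist'); cv2.imwrite('pics/w9.png',d['color'][:,:,::-1])
import pickle; pickle.dump(d,open('w9.pkl','wb'))
h=cv2.resize(d['color'][100:300,250:510],None,fx=3,fy=3,interpolation=cv2.INTER_CUBIC); cv2.imwrite('pics/w9c.png',h[...,::-1])"
```

```text
top [379.         276.29347826] 92 [ 475.7 -151.5   52. ] 92.1 rel -0.29
[ 410.77251434 -165.39035387  153.87203655]
```

View pics/w9.png

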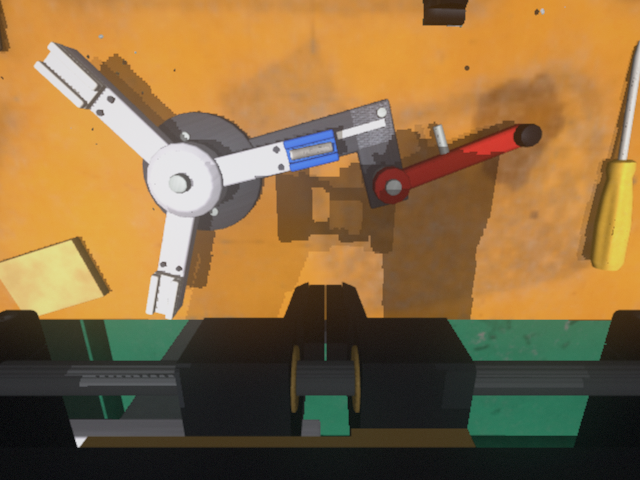

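View pics/w9c.png

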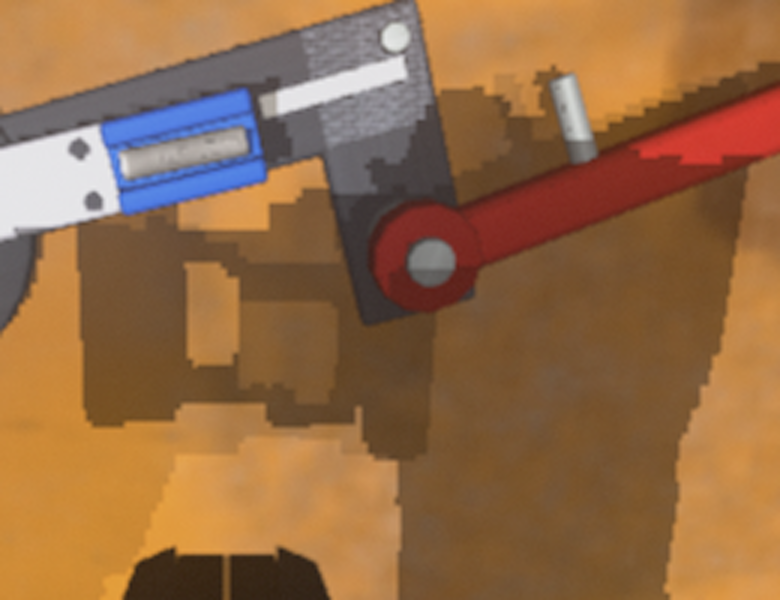

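```bash
cat > al.py <<'E'
from h import *
def deg(v): a=np.degrees(np.arctan2(v[1],v[0])); return (a+180)%180-180
def fit(d,m,z,comp=True):
    ys,xs=np.nonzero(m); P=np.array([plane(d,(x,y),z)[:2] for x,y in zip(xs,ys)],np.float32)
    r=cv2.minAreaRect(P); vx,vy,x0,y0=cv2.fitLine(P,cv2.DIST_L2,0,.01,.01).ravel()
    b=cv2.boxPoints(r); e=max((b[1]-b[0],b[2]-b[1]),key=np.linalg.norm)
    return len(P),"rect",np.round(r[0],1),np.round(sorted(r[1]),1),round(deg(e),2),"pca",round(deg((vx,vy)),2),np.round((x0,y0),1)
def big(m,seed=None):
    k,l,st,c=cv2.connectedComponentsWithStats(m)
    i=1+np.argmax(st[1:,4]) if seed is None else l[seed[1],seed[0]]
    return (l==i).astype(np.uint8)
def run(d,box,lineseed):
    x=d["color"].astype(int); B=np.zeros(x.shape[:2],np.uint8); x0,y0,x1,y1=box; B[y0:y1,x0:x1]=1
    bl=((x[...,2]>x[...,0]+50)&(x[...,2]>x[...,1]+30)).astype(np.uint8)*B
    bl=big(bl); c,_=cv2.findContours(bl,cv2.RETR_EXTERNAL,cv2.CHAIN_APPROX_NONE); hull=cv2.convexHull(c[0]); f=np.zeros_like(bl); cv2.fillPoly(f,[hull],1)
    print("blue",fit(d,f,54))
    w=((x.min(2)>150)&(x.max(2)-x.min(2)<40)).astype(np.uint8)*B
    w=big(w,lineseed); print("line",fit(d,w,8))
    return f,w
E
python3 - <<'E'
import pickle; from al import *
d=pickle.load(open("w9.pkl","rb"))
f,w=run(d,(280,100,400,180),(365,128))
im=d["color"].copy(); im[f>0]=(0,255,0); im[w>0]=(255,0,255)
cv2.imwrite("pics/w9m.png",cv2.resize(im[100:200,250:430],None,fx=4,fy=4)[...,::-1])
print(d["eye"])
# tip end midpoint top z54 & line midpoints relative to hub
for p in [((248/3+250-.3),(89/3+100-.3)),((267/3+250-.3),(180/3+100-.3))]: print(plane(d,p,54))
print(plane(d,(180,183),64),plane(d,(393.6,187),50))
E
```

```text
blue (1686, 'rect', array([ 474.1, -154.2]), array([22.3, 36.3]), np.float32(-76.45), 'pca', np.float32(-76.01), array([ 474.3, -154.3], dtype=float32))
line (413, 'rect', array([ 488.2, -193.4]), array([ 7.2, 39.7]), np.float32(-73.83), 'pca', np.float32(-74.61), array([ 488.6, -194.2], dtype=float32))
[ 491.34161741 -164.09005894  300.39820471]
[ 488.17452058 -169.05682345   54.        ]
[ 467.72869402 -173.70926766   54.        ]
[452.64353501 -63.70558057  64.        ] [ 447.74146547 -214.53556218   50.        ]
```

View pics/w9m.png

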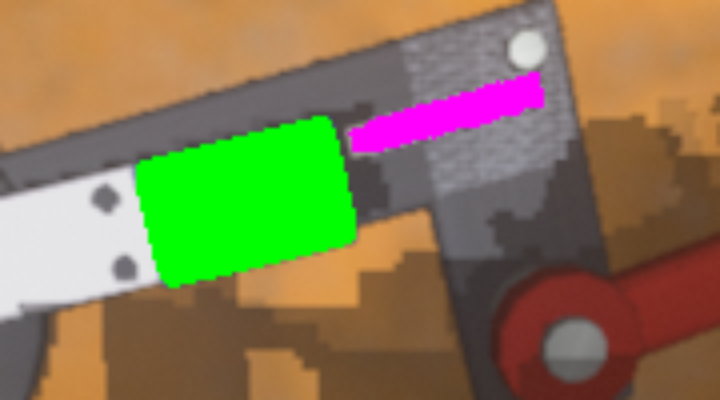

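The wrist fit gives the nest as 36.3 × 22.3 mm (nominal 36 × 22), with the arm at about -76.4° and the index line at about -74.6°. That leaves roughly 1.7° counter-clockwise, so I'll nudge the blue arm directly from its clockwise side.

Call:
send_rows(increments=[[0.6,-0.4,2,0,0,0,0],[1.2,-0.8,5,0,0,0,0],[1.75,-1.0,8.5,0,0,0,0],[1.75,-1.0,11,0,0,0,0],[1.75,-1.0,12,0,0,0,0],[2.5,-1.0,12,0,0,0,0],[3.2,-1.0,12,0,0,0,0],[3.7,-1.0,12,0,0,0,0],[4.0,-1.0,12,0,0,0,0],[4.0,-1.0,12,0,0,0,0]])

```text
t: 10.88
tcp_pos: [450.2, -155.8, 34.0]
eef_rot: [3.141, -0.001, 0.001]
ft_force: [-0.8, 0.4, 0.5]
finger_gap: 0.002
```

```bash
python3 -c "
from al import *
print(ctrl.observe()['tcp_pos'],ctrl.observe()['ft_force'])
d=eyes.get_image('wrist'); cv2.imwrite('pics/w10.png',d['color'][:,:,::-1])
import pickle; pickle.dump(d,open('w10.pkl','wb'))"
```

```text
[ 450.15449625 -155.82376857   33.9536019 ] [-0.81899554  0.40202561  0.49214579]
```

View pics/w10.png

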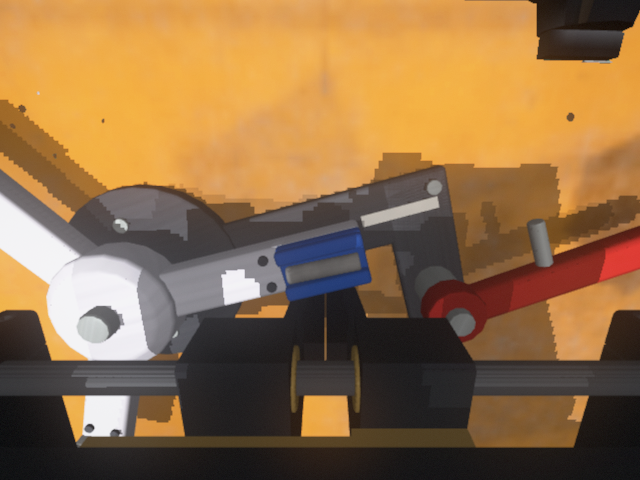

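The finger at (327,290) is right at the blue nest's lower edge, with the line at (362,222)–(438,202). Measuring from this view.

```bash
cat >> al.py <<'E'
def run2(d,box,ls,lt=140):
    x=d["color"].astype(int); B=np.zeros(x.shape[:2],np.uint8); x0,y0,x1,y1=box; B[y0:y1,x0:x1]=1
    bl=((x[...,2]>x[...,0]+35)&(x[...,2]>x[...,1]+20)).astype(np.uint8)*B
    bl=big(bl); c,_=cv2.findContours(bl,cv2.RETR_EXTERNAL,cv2.CHAIN_APPROX_NONE); f=np.zeros_like(bl); cv2.fillPoly(f,[cv2.convexHull(np.vstack(c))],1)
    print("blue",fit(d,f,54))
    w=((x.min(2)>lt)&(x.max(2)-x.min(2)<60)).astype(np.uint8)*B
    w=big(w,ls); print("line",fit(d,w,8)); return f,w
E
python3 - <<'E'
import pickle; from al import *
d=pickle.load(open("w10.pkl","rb")); print(d["color"][211,400],d["color"][250,290])
f,w=run2(d,(265,180,445,320),(400,212))
im=d["color"].copy(); im[f>0]=(0,255,0); im[w>0]=(255,0,255)
cv2.imwrite("pics/w10m.png",cv2.resize(im[180:320,250:450],None,fx=4,fy=4)[...,::-1])
E
```

```text
[192 185 177] [ 49  60 104]
blue (5026, 'rect', array([ 477.1, -153.6]), array([24.7, 35.7]), np.float32(-75.21), 'pca', np.float32(-74.08), array([ 477.5, -153.7], dtype=float32))
line (859, 'rect', array([ 487.9, -193.2]), array([ 6., 40.]), np.float32(-74.51), 'pca', np.float32(-74.58), array([ 488. , -193.5], dtype=float32))
```

View pics/w10m.png

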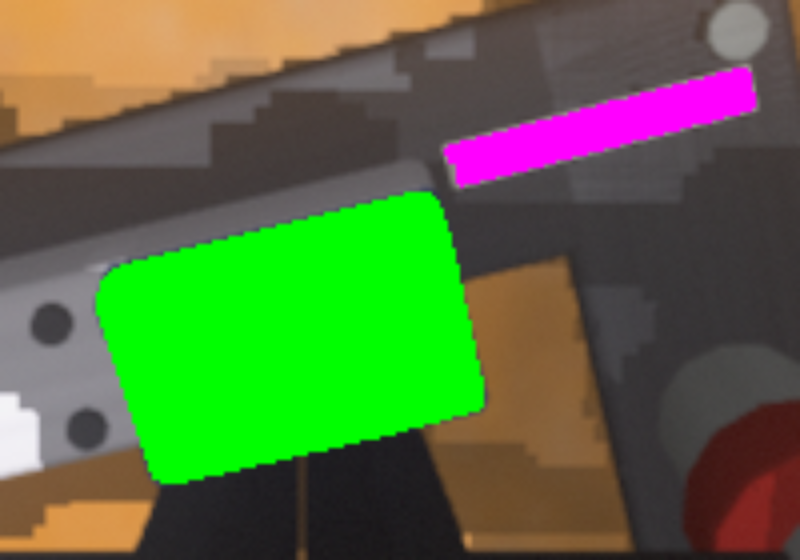

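```bash
cat >> al.py <<'E'
def edge(d,f,z=54,lower=True):
    ys,xs=np.nonzero(f); P=[]
    x0,x1=xs.min()+12,xs.max()-8
    for x in range(x0,x1+1):
        y=ys[xs==x]; P.append(plane(d,(x,(y.max()+.5) if lower else (y.min()-.5)),z)[:2])
    P=np.array(P,np.float32); vx,vy,a,b=cv2.fitLine(P,cv2.DIST_HUBER,0,.01,.01).ravel()
    if vy>0: vx,vy=-vx,-vy
    print("edge",round(float(np.degrees(np.arctan2(vy,vx))),2),a,b)
    return (vx,vy),(a,b)
E
python3 - <<'E'
import pickle; from al import *
for nm,box,ls in(("w9",(280,100,400,180),(365,128)),("w10",(265,180,445,320),(400,212))):
    d=pickle.load(open(nm+".pkl","rb")); f,w=run2(d,box,ls)
    for lo in(True,False):
        v,p=edge(d,f,54,lo); 
    edge(d,w,8,True);edge(d,w,8,False)
E
```

```text
blue (1702, 'rect', array([ 474. , -154.2]), array([22.4, 36.6]), np.float32(-76.45), 'pca', np.float32(-75.94), array([ 474.3, -154.2], dtype=float32))
line (595, 'rect', array([ 491.2, -193.7]), array([27. , 39.8]), np.float32(-89.88), 'pca', np.float32(-68.17), array([ 489.9, -197.7], dtype=float32))
edge -75.99 462.30945 -153.06581
edge -76.39 485.4784 -153.34282
edge -109.34 480.3785 -198.06683
edge -72.21 492.3309 -193.90712
blue (5026, 'rect', array([ 477.1, -153.6]), array([24.7, 35.7]), np.float32(-75.21), 'pca', np.float32(-74.08), array([ 477.5, -153.7], dtype=float32))
line (859, 'rect', array([ 487.9, -193.2]), array([ 6., 40.]), np.float32(-74.51), 'pca', np.float32(-74.58), array([ 488. , -193.5], dtype=float32))
edge -75.26 465.99472 -159.49466
edge -75.24 489.8746 -153.61052
edge -74.46 485.12274 -194.38974
edge -74.46 491.22385 -193.95862
```

Call:
send_rows(increments=[[0.06,0,0,0,0,0,0],[0.12,0,0,0,0,0,0],[0.12,0,0,0,0,0,0]])

```text
t: 11.3
tcp_pos: [450.8, -155.8, 33.7]
eef_rot: [-3.142, 0.0, 0.001]
ft_force: [0.3, 0.2, 0.4]
finger_gap: 0.005
```

```bash
python3 -c "
from al import *
print(ctrl.observe()['tcp_pos'],ctrl.observe()['ft_force'])
d=eyes.get_image('wrist'); cv2.imwrite('pics/w11.png',d['color'][:,:,::-1])
import pickle; pickle.dump(d,open('w11.pkl','wb'))
f,w=run2(d,(265,180,445,320),(400,212))
for lo in(True,False): edge(d,f,54,lo); edge(d,w,8,lo)
"
```

```text
[ 450.80794611 -155.75557615   33.66553514] [0.29720878 0.20446743 0.41479872]
blue (5036, 'rect', array([ 477.3, -153.5]), array([24.7, 35.8]), np.float32(-75.18), 'pca', np.float32(-73.75), array([ 477.7, -153.6], dtype=float32))
line (856, 'rect', array([ 487.9, -193.3]), array([ 6. , 39.5]), np.float32(-74.41), 'pca', np.float32(-74.37), array([ 488. , -193.6], dtype=float32))
edge -75.28 465.22375 -155.88084
edge -74.42 485.157 -194.52937
edge -75.49 490.49246 -155.1541
edge -74.42 491.2662 -194.09355
```

Call:
send_rows(increments=[[0.06,0,0,0,0,0,0],[0.12,0,0,0,0,0,0],[0.12,0,0,0,0,0,0]])

```text
t: 11.72
tcp_pos: [452.3, -155.7, 33.7]
eef_rot: [-3.142, -0.0, 0.001]
ft_force: [-1.1, 0.5, 0.4]
finger_gap: 0.008
```

```bash
python3 -c "
from al import *
print(ctrl.observe()['tcp_pos'],ctrl.observe()['ft_force'])
d=eyes.get_image('wrist'); cv2.imwrite('pics/w12.png',d['color'][:,:,::-1])
import pickle; pickle.dump(d,open('w12.pkl','wb'))
f,w=run2(d,(265,180,445,320),(400,214))
for lo in(True,False): edge(d,f,54,lo); edge(d,w,8,lo)
"
```

```text
[ 452.31584476 -155.67167031   33.68269661] [-1.10664267  0.45915243  0.39685298]
blue (5034, 'rect', array([ 479.1, -153. ]), array([24.6, 35.8]), np.float32(-74.35), 'pca', np.float32(-72.85), array([ 479.4, -153.1], dtype=float32))
line (844, 'rect', array([ 488. , -193.4]), array([ 6. , 39.5]), np.float32(-74.5), 'pca', np.float32(-74.3), array([ 488. , -193.8], dtype=float32))
edge -74.21 467.37292 -156.87509
edge -74.5 485.31467 -195.08517
edge -74.52 491.71234 -152.56165
edge -74.47 491.3954 -194.6455
```

View pics/w12.png

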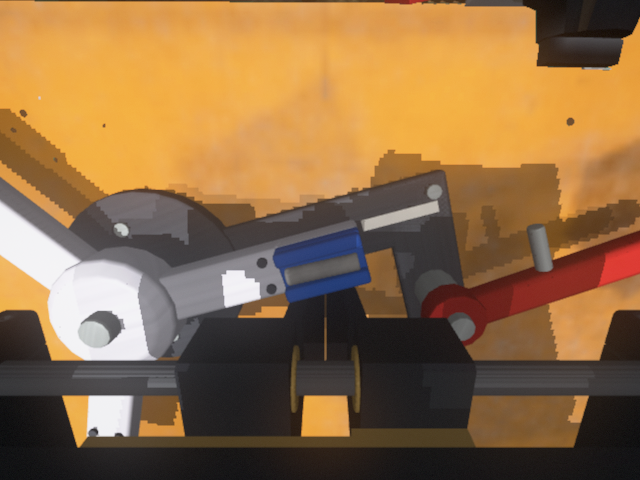

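The edges now agree (arm -74.2…-74.5°, line -74.5°). I'll back off and re-check from the clear viewpoint.

Call:
send_rows(increments=[[-0.5,0,0,0,0,0,0],[-2.0,0,0,0,0,0,0],[-2.5,0,-3,0,0,0,0],[-3.0,0.5,-7,0,0,0,0],[-4.2,1.0,-11,0,0,0,0],[-4.2,1.0,-12,0,0,0,0],[-4.2,1.0,-12,0,0,0,0],[-4.2,1.0,-12,0,0,0,0]])

```text
t: 12.78
tcp_pos: [409.6, -165.3, 152.5]
eef_rot: [-3.141, 0.002, 0.001]
ft_force: [0.0, 0.3, -0.2]
finger_gap: 0.001
```

```bash
python3 -c "
from al import *
print(ctrl.observe()['tcp_pos'])
d=eyes.get_image('wrist'); cv2.imwrite('pics/w13.png',d['color'][:,:,::-1])
import pickle; pickle.dump(d,open('w13.pkl','wb'))
f,w=run(d,(280,100,400,180),(365,128))
for lo in(True,False): edge(d,f,54,lo); edge(d,w,8,lo)
im=d['color'].copy(); im[f>0]=(0,255,0); im[w>0]=(255,0,255)
cv2.imwrite('pics/w13m.png',cv2.resize(im[100:200,250:430],None,fx=4,fy=4)[...,::-1])
print('post',plane(d,(393.6,187),50),'knob')
h=cv2.resize(d['color'][100:220,370:570],None,fx=4,fy=4,interpolation=cv2.INTER_CUBIC); cv2.imwrite('pics/w13c.png',h[...,::-1])
"
```

```text
[ 409.58564069 -165.3078757   152.49255821]
blue (1757, 'rect', array([ 477.6, -153.3]), array([22.5, 36.3]), np.float32(-74.29), 'pca', np.float32(-74.24), array([ 477.8, -153.4], dtype=float32))
line (427, 'rect', array([ 488.2, -193.7]), array([ 7.6, 40.2]), np.float32(-72.18), 'pca', np.float32(-74.49), array([ 488.6, -194.4], dtype=float32))
edge -74.22 466.22852 -154.40256
edge -75.52 485.34518 -195.49199
edge -74.73 490.00357 -155.80434
edge -74.19 492.88287 -197.13585
post [ 446.52709958 -214.09561584   50.        ] knob
```

View pics/w13m.png

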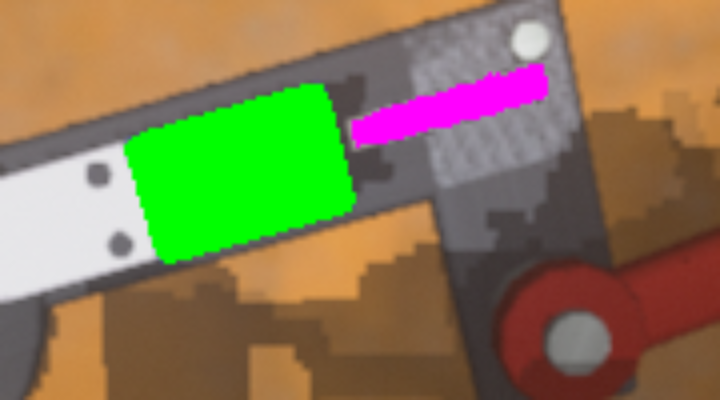

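View pics/w13c.png

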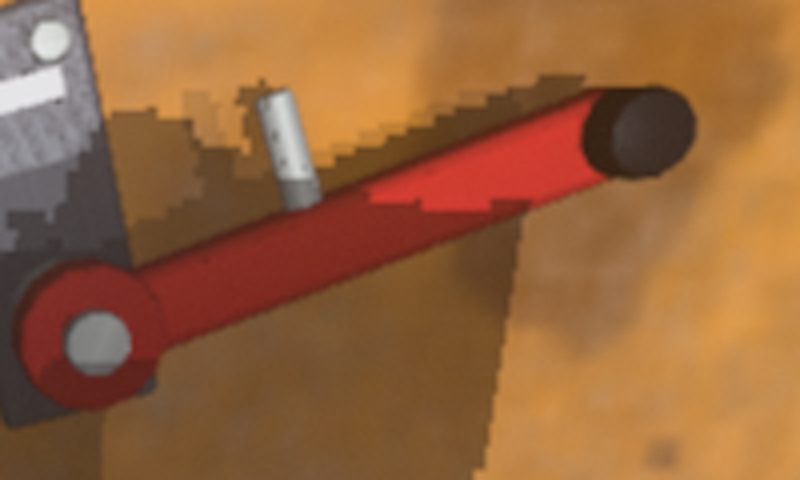

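The arm axis (-74.3°) and the line (-74.5°) agree within about 0.3°. Next is the latch: I'll compute the arc and check it against the black block on the hotplate front.

```bash
python3 - <<'E'
import pickle; from al import *
d=pickle.load(open("w13.pkl","rb")); t=eyes.get_image("top")
C=lambda x,y:(370+(x+.5)/4-.5,100+(y+.5)/4-.5)
post=plane(d,C(98,343),50); knob=plane(d,C(654,131),53); v=knob-post
print(post,knob,np.degrees(np.arctan2(v[1],v[0])),np.hypot(*v[:2]))
for z in(30,60,90): print(z,plane(t,(413,247.3),z).round(0))
P=np.array([447.,-214.5])
def c(th,r=55,hx=9,hy=13.5,g=0):
    q=np.radians(th);u=np.array([np.cos(q),np.sin(q)]);n=np.array([-u[1],u[0]])
    return P+r*u-n*(8+g+hx*abs(n[0])+hy*abs(n[1]))
print("start",c(-68,g=18).round(1),"ref",ctrl.observe()["tcp_pos"])
S=c(-68,g=18)
for th in list(range(-68,16,6))+[15.5,18]: p=c(th); print(th,p.round(1),"row",((p-S)/10*[1,-1]).round(2))
E
```

```text
[ 447.72047597 -214.40190377   50.        ] [ 485.00155414 -306.9723508    53.        ] -68.0637779788569 99.79562342265181
30 [ 555. -245.   30.]
60 [ 552. -241.   60.]
90 [ 549. -237.   90.]
start [ 431.1 -280.3] ref [ 409.67639793 -165.29268296  152.50666257]
-68 [ 447.8 -273.5] row [ 1.67 -0.67]
-62 [ 453.1 -273.5] row [ 2.21 -0.67]
-56 [ 458.7 -273. ] row [ 2.76 -0.73]
-50 [ 464.3 -271.8] row [ 3.32 -0.85]
-44 [ 469.9 -269.9] row [ 3.88 -1.03]
-38 [ 475.5 -267.4] row [ 4.44 -1.28]
-32 [ 480.8 -264.2] row [ 4.97 -1.61]
-26 [ 485.9 -260.3] row [ 5.48 -2.  ]
-20 [ 490.6 -255.6] row [ 5.95 -2.46]
-14 [ 494.7 -250.4] row [ 6.37 -2.99]
-8 [ 498.3 -244.6] row [ 6.72 -3.57]
-2 [ 501.2 -238.2] row [ 7.01 -4.2 ]
4 [ 503.4 -232.7] row [ 7.23 -4.76]
10 [ 505.1 -227.5] row [ 7.41 -5.28]
15.5 [ 506.3 -222.4] row [ 7.52 -5.79]
18 [ 506.6 -220. ] row [ 7.55 -6.03]
```

Call:
send_rows(increments=[[0.5,3,0,0,0,0,0],[1.0,6,0,0,0,0,0],[1.6,9,0,0,0,0,0],[2.1,11.5,0,0,0,0,0],[2.1,11.5,3.5,0,0,0,0],[2.1,11.5,7,0,0,0,0],[2.1,11.5,10,0,0,0,0],[2.1,11.5,11.8,0,0,0,0],[2.1,11.5,11.8,0,0,0,0]])

```text
t: 14.0
tcp_pos: [430.5, -280.0, 34.4]
eef_rot: [-3.14, 0.003, 0.001]
ft_force: [0.4, -0.5, 0.7]
finger_gap: 0.005
```

```bash
python3 -c "
from al import *
print(ctrl.observe()['tcp_pos'])
d=eyes.get_image('wrist'); cv2.imwrite('pics/w14.png',d['color'][:,:,::-1])"
```

```text
[ 430.53845346 -280.04472569   34.38706623]
```

View pics/w14.png

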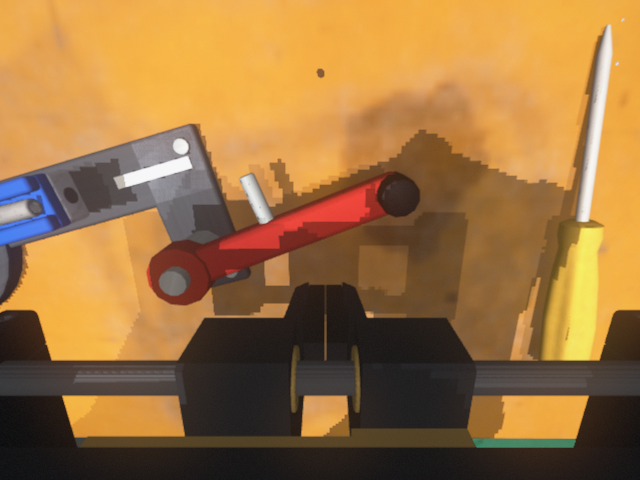

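The finger is placed behind the latch at (325,290) with clear space. The screwdriver (590,200) is away from it. Pushing the latch now.

Call:
send_rows(increments=[[0.9,-0.4,0,0,0,0,0],[1.6,-0.67,0,0,0,0,0],[2.0,-0.67,0,0,0,0,0],[2.4,-0.7,0,0,0,0,0],[2.9,-0.75,0,0,0,0,0],[3.32,-0.85,0,0,0,0,0],[3.88,-1.03,0,0,0,0,0],[4.44,-1.28,0,0,0,0,0],[4.97,-1.61,0,0,0,0,0],[5.48,-2.0,0,0,0,0,0]])

```text
t: 15.3
tcp_pos: [486.6, -260.5, 35.7]
eef_rot: [3.142, -0.0, 0.001]
ft_force: [-1.4, -0.3, -0.2]
finger_gap: 0.006
```

```bash
python3 -c "
from al import *
print(ctrl.observe()['tcp_pos'])
d=eyes.get_image('wrist'); cv2.imwrite('pics/w15.png',d['color'][:,:,::-1])"
```

```text
[ 486.58867472 -260.49267037   35.70286183]
```

View pics/w15.png

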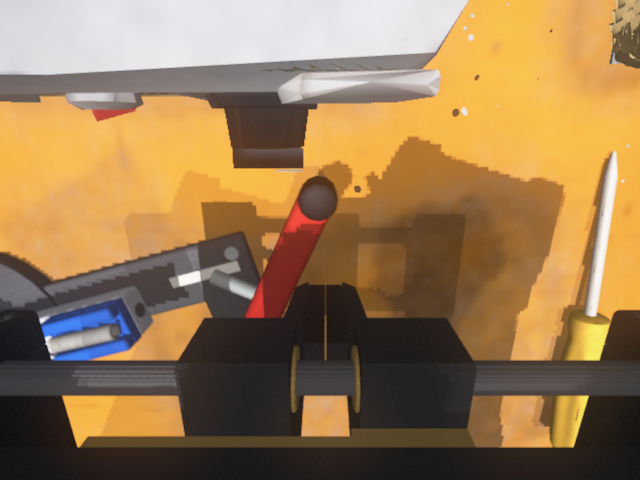

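Call:
send_rows(increments=[[0.24,-0.22,0,0,0,0,0],[0.47,-0.46,0,0,0,0,0],[0.69,-0.72,0,0,0,0,0],[0.89,-0.99,0,0,0,0,0],[1.07,-1.27,0,0,0,0,0],[1.24,-1.57,0,0,0,0,0],[1.4,-1.88,0,0,0,0,0],[1.53,-2.2,0,0,0,0,0],[1.65,-2.48,0,0,0,0,0],[1.75,-2.76,0,0,0,0,0]])

```text
t: 16.6
tcp_pos: [503.7, -233.0, 35.7]
eef_rot: [3.141, 0.0, 0.001]
ft_force: [-0.8, -0.7, 1.6]
finger_gap: 0.002
```

```bash
python3 -c "
from al import *
print(ctrl.observe()['tcp_pos'])
d=eyes.get_image('wrist'); cv2.imwrite('pics/w16.png',d['color'][:,:,::-1])
d=eyes.get_image('top'); crop(d,340,235,460,325,6,'pics/t16.png')"
```

```text
[ 503.65657947 -233.00857379   35.72448117]
```

View pics/w16.png

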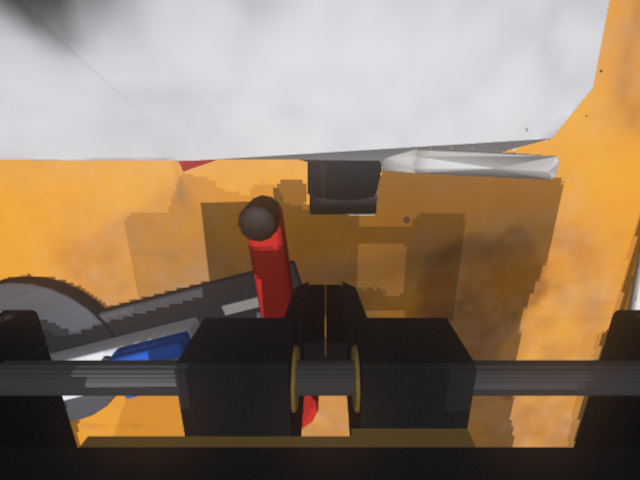

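View pics/t16.png

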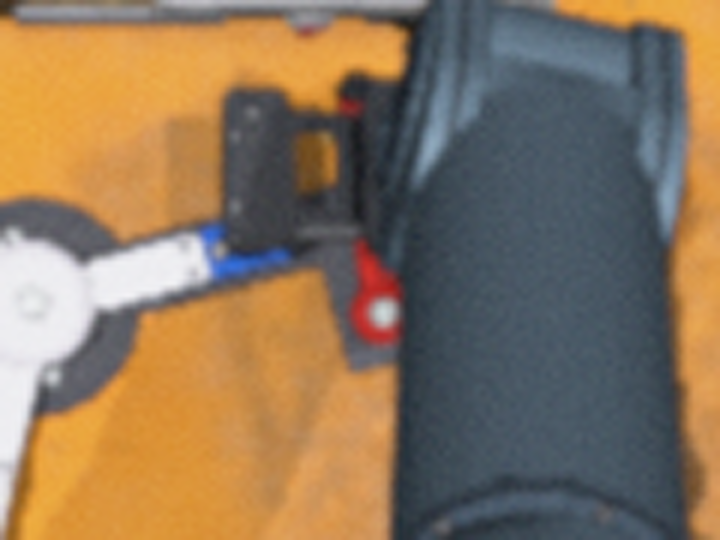

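```bash
cat > k.py <<'E'
from al import *
def knob(px,z=53):
    d=eyes.get_image("wrist"); k=plane(d,px,z); v=k[:2]-[447.3,-214.5]; print(k.round(1),np.degrees(np.arctan2(v[1],v[0])).round(2),np.hypot(*v).round(1))
E
python3 -c "
from k import *
knob((258,218))"
```

```text
[ 549.7 -205.2   53. ] 5.2 102.8
```

Call:
send_rows(increments=[[0.06,-0.2,0,0,0,0,0],[0.12,-0.4,0,0,0,0,0],[0.15,-0.52,0,0,0,0,0],[0.18,-0.65,0,0,0,0,0],[0.18,-0.65,0,0,0,0,0]])

```text
t: 17.38
tcp_pos: [505.5, -226.4, 35.7]
eef_rot: [-3.141, -0.0, 0.001]
ft_force: [-0.1, -0.1, 0.2]
finger_gap: 0.008
```

```bash
python3 -c "
from k import *
print(ctrl.observe()['tcp_pos'])
d=eyes.get_image('wrist'); cv2.imwrite('pics/w17.png',d['color'][:,:,::-1])"
```

```text
[ 505.47008954 -226.42386394   35.72288485]
```

View pics/w17.png

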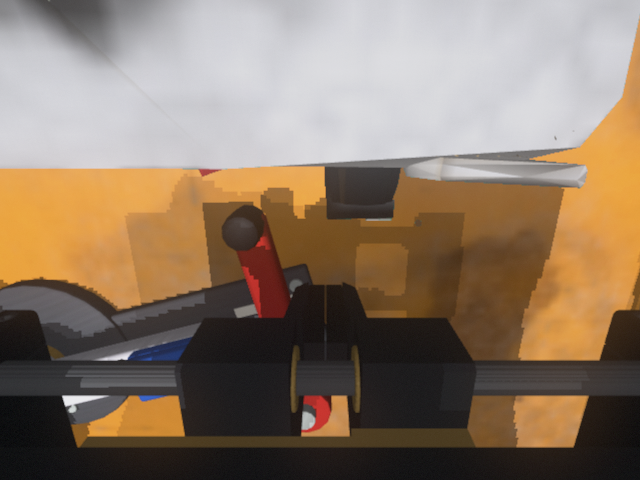

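Knob now at (240,229), about 12°. I'll take small steps until the stop pushes back.

Call:
send_rows(increments=[[0.03,-0.15,0,0,0,0,0],[0.06,-0.3,0,0,0,0,0],[0.06,-0.3,0,0,0,0,0]])

```text
t: 17.8
tcp_pos: [505.8, -224.2, 35.7]
eef_rot: [3.141, 0.0, 0.0]
ft_force: [-0.8, -3.8, 0.2]
finger_gap: 0.002
```

Call:
send_rows(increments=[[0.02,-0.1,0,0,0,0,0],[0.03,-0.15,0,0,0,0,0],[0.03,-0.15,0,0,0,0,0]])

```text
t: 18.18
tcp_pos: [505.8, -223.8, 35.8]
eef_rot: [3.14, 0.0, -0.0]
ft_force: [-1.4, -6.4, -0.0]
finger_gap: 0.005
```

```bash
python3 -c "
from k import *
s=ctrl.observe();print(s['tcp_pos'],s['ft_force'],s['ft_torque'])
d=eyes.get_image('wrist'); cv2.imwrite('pics/w18.png',d['color'][:,:,::-1])"
```

```text
[ 505.81609443 -223.84889509   35.76738143] [-1.44896    -6.43624948 -0.02591857] [-1.31384827  0.35562201  0.10210565]
```

View pics/w18.png

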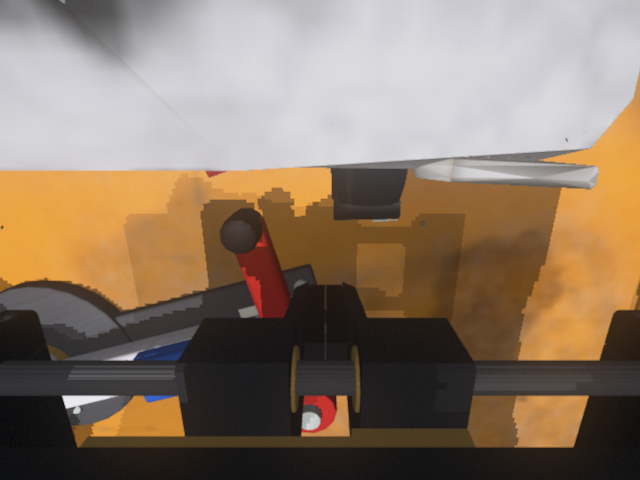

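```bash
python3 -c "
from k import *
knob((239,231));knob((237,231));knob((241,232))"
```

```text
[ 546.4 -188.6   53. ] 14.63 102.4
[ 546.4 -187.8   53. ] 15.06 102.6
[ 546.  -189.4   53. ] 14.27 101.8
```

Call:
send_rows(increments=[[0.02,-0.1,0,0,0,0,0],[0.03,-0.15,0,0,0,0,0],[0.03,-0.15,0,0,0,0,0]])

```text
t: 18.75
tcp_pos: [505.8, -223.6, 35.8]
eef_rot: [3.138, 0.001, -0.001]
ft_force: [-1.5, -8.9, -1.0]
finger_gap: 0.004
```

The force climbs while the position holds, so the latch is at its stop. I'll back off, rise and inspect.

Call:
send_rows(increments=[[0,0.5,0,0,0,0,0],[0,2.5,0,0,0,0,0],[0,2.5,-5,0,0,0,0],[0,2.5,-10,0,0,0,0],[-3,0,-14,0,0,0,0],[-6,-2,-14,0,0,0,0],[-9,-3.5,-14,0,0,0,0],[-9,-3.5,-14,0,0,0,0],[-9,-3.5,-14,0,0,0,0]])

```text
t: 19.88
tcp_pos: [417.6, -186.4, 176.1]
eef_rot: [3.141, -0.002, 0.0]
ft_force: [0.3, -0.3, -0.3]
finger_gap: 0.002
```

```bash
python3 -c "
from k import *
import pickle
print(ctrl.observe()['tcp_pos'])
d=eyes.get_image('wrist'); cv2.imwrite('pics/w19.png',d['color'][:,:,::-1]); pickle.dump(d,open('w19.pkl','wb'))"
```

```text
[ 417.6403262  -186.39678491  176.07922006]
```

View pics/w19.png

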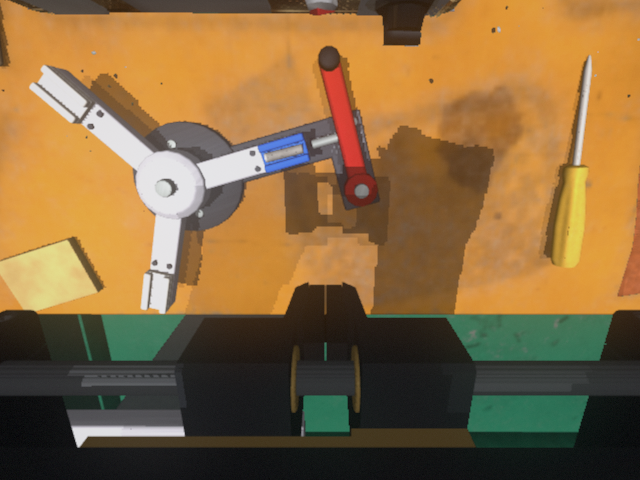

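```bash
python3 - <<'E'
import pickle; from al import *
d=pickle.load(open("w19.pkl","rb"))
cv2.imwrite("pics/w19c.png",cv2.resize(d["color"][30:220,235:405],None,fx=3,fy=3,interpolation=cv2.INTER_CUBIC)[...,::-1])
x=d["color"].astype(int)
m=((x[...,0]>90)&(x[...,0]>2.2*x[...,1])&(x[...,0]>2.2*x[...,2])).astype(np.uint8); m[:, :300]=0; m[:,400:]=0; m[:45]=0; m[230:]=0
m=big(m); f2=m.copy(); f2[165:]=0; f2[:70]=0
print("latch bar",fit(d,f2,43)); edge_pts=[]
for lo in (0,1):
    P=[]
    for y in range(80,160):
        xs=np.nonzero(f2[y])[0]; P.append(plane(d,((xs.min()-.5) if lo==0 else xs.max()+.5,y),43)[:2])
    vx,vy,a,b=cv2.fitLine(np.array(P,np.float32),cv2.DIST_HUBER,0,.01,.01).ravel(); print("edge",np.degrees(np.arctan(vy/vx)),a,b)
B=np.zeros(m.shape,np.uint8); B[120:185,255:320]=1
bl=((x[...,2]>x[...,0]+50)&(x[...,2]>x[...,1]+30)).astype(np.uint8)*B
c,_=cv2.findContours(big(bl),cv2.RETR_EXTERNAL,cv2.CHAIN_APPROX_NONE); f=np.zeros_like(bl); cv2.fillPoly(f,[cv2.convexHull(np.vstack(c))],1)
print("blue",fit(d,f,54)); edge(d,f,54,True); edge(d,f,54,False)
p=plane(d,(361.5,190),50);k=plane(d,(329.3,58.5),53); print(p,k,np.degrees(np.arctan2(*(k-p)[1::-1])),np.hypot(*(k-p)[:2]))
E
```

```text
latch bar (1936, 'rect', array([ 502.4, -199.1]), array([15.3, 75.4]), np.float32(-164.49), 'pca', np.float32(-163.71), array([ 503.7, -198.7], dtype=float32))
edge 15.527369 501.69293 -191.40446
edge 15.611889 501.7083 -207.18665
blue (1431, 'rect', array([ 477.8, -153.6]), array([22.5, 36.6]), np.float32(-74.34), 'pca', np.float32(-74.23), array([ 477.8, -153.5], dtype=float32))
edge -74.24 466.26263 -154.50989
edge -74.82 489.91962 -155.33377
[ 448.34904883 -214.50715686   50.        ] [ 542.84675968 -188.14789697   53.        ] 15.585951284830498 98.10518812142237
```

View pics/w19c.png

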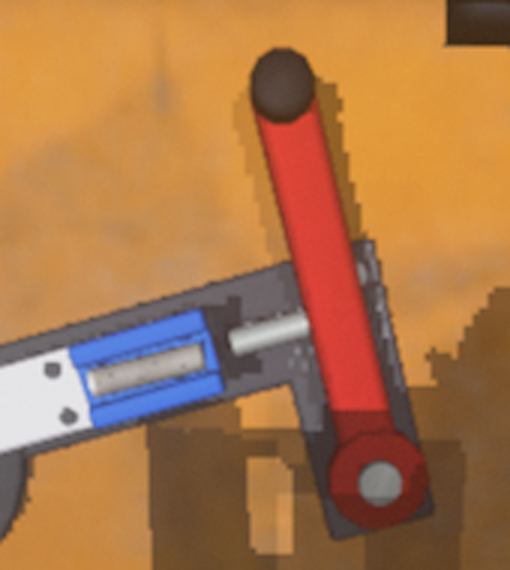

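The latch edges read 15.5–15.6°, square to the index line (-74.5°). The pin points at the middle of the blue arm's end, and that arm is still at -74.3°. The arm is clear, so I'm handing in.

```bash
python3 -c "
from h import *
s=ctrl.observe(); print(s['t'],s['tcp_pos'],s['ft_force'])
print(ctrl.sign_off())"
```

```text
19.925 [ 417.83190247 -186.42366918  175.98677516] [ 0.0782082  -0.31514947  0.06095276]
the job is handed in; nothing more can be done
None
```

The blue-nest arm is lined up with the index line, and the red latch is closed against its stop. I handed the job in at 19.9 s of the 72 s allowed, with the gripper well clear of everything.

- **How it was done:** I pushed a white arm with the shut fingertips to turn the carousel about 122° counter-clockwise. I then nudged the blue arm the last 2° and swung the latch round from 6° to its stop. Nothing was gripped or lifted.
- **Arm alignment:** in the last wrist image the blue arm's axis is at about -74.3° and the white line at about -74.5°. They agree within about 0.3°.
- **Latch:** its edges are at 15.5–15.6°, which is square to the index line. While pushing, the force rose to 9 N with almost no further movement, which fits it being on its stop. Its pin faces the middle of the arm's end.
- **Disagreements:**
  - The position estimates from the different cameras differed by 2–4 mm.
  - The white line's edge fits from the clear viewpoint were noisy, about ±1°, so I took the line's direction from the closer image.
  - A rough reading of the latch taken while still pushing gave 14.3–15.1°; the clear view afterwards gave 15.6°.
- **Other things on the bench:** I never went near the loose things, and the screwdriver looked unmoved in the last view. I did not measure the others again.

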